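# Set out and snap shut the toothpick holder

## Task

Stand the small bamboo toothpick holder upright on the aluminium tray, midway between the two saucers, and let go of it. Then take its loose cap, put it over the holder's neck and press it straight down past the click until it sits fully home; finish while still gripping the cap and still pressing it down firmly, with about the weight of one to two kilograms (do not let go or back off). Leave the saucers and the other things on the table where they are.

Things in the scene. Friction and masses are not known exactly. Their poses are not given: they have to be found in the camera images.
- holder_mid (a point): Loose bamboo toothpick holder, 0.28 to 0.37 kg, standing upright: this point is on its axis, half-way up, 42 mm above its underside; z up along it. Round: foot 60 mm in diameter and 6 mm thick, straight body 44 mm in diameter (grip here) up to a flat shoulder 62 mm above the underside, then a narrow white neck; 84 mm tall in all.
- holder_shoulder (a point): Centre of the holder's shoulder, 62 mm above its underside, z up. The plastic neck (stud) above it is 28 mm in diameter and 22 mm tall, top edge bevelled 4 mm. Four sprung beads stand 3.5 mm out of the neck, their centres 8 mm above the shoulder; the cap's rim has to be pushed past them.
- cap_mid (a point): Loose white snap cap, a fluted cylinder 46 mm in diameter and 46 mm tall, 50 g, standing open end down on the table; this point is on its axis half-way up, 23 mm above its rim; z up. The bore at the rim is 30.4 mm wide (1.2 mm clearance all round the neck), wider inside. Home, this point is 43 mm above holder_mid.
- cap_rim (a point): Centre of the cap's open lower rim. Pushed down the neck, the rim meets the beads about 12 mm above the shoulder, resists with a peak of roughly 8 to 14 N, gives way (the click) and is home when the rim rests on the shoulder, a hard stop. A stop at the first rise in force leaves it unclicked.
- tray_mid (a point): Centre of the aluminium tray's flat floor, on its top face, 3 mm above the table; the tray is fixed, 200 by 300 mm (x by y axes of this point), with a 4 mm wide rim 10 mm above the table. The two saucers stand on its y axis about 92 mm either side of this point, so this is also the middle between them, within a few millimetres.
- saucer_a: A loose empty white ceramic saucer, 92 mm in diameter and 16 mm tall, on the tray towards its +y end; origin at the centre of its underside.
- saucer_b: The second saucer, the same as the first, towards the tray's -y end; origin at the centre of its underside.
- teacup: Bystander: loose teacup, 72 mm in diameter and 55 mm tall; origin at the centre of its underside.
- tumbler: Bystander: loose glass tumbler, 68 mm in diameter and 95 mm tall; origin at the centre of its underside.
Not all that is in view belongs to the job. Of the things that look like the part that bears cap_mid, take the one that is farthest from the robot's base at the start.

How it is judged:
On the way, in this order (a step that is already met when the one before it is completed fails the run):
1. the holder stands upright on the tray midway between the saucers, let go, its cap not yet on (horizontal distance between holder_mid and tray_mid below 0.022 m and angle between holder_mid's own z axis and vertical below 0.12 rad and contact force between holder and tray above 1 N and contact force between the fingers and holder below 0.2 N and distance between cap_mid and holder_mid above 0.1 m), for 0.2 s.
2. the cap has clicked and sits fully home on the holder (z of cap_mid in the frame of holder_mid between 0.039 and 0.0455 m and distance between cap_mid and holder_mid below 0.0458 m and angle between the z axis of cap_mid and the z axis of holder_mid, either way round below 0.1 rad and angle between cap_mid's own z axis and vertical below 0.3 rad), for 0.2 s.
At the end, for the whole second after the job is handed in: Holder upright (7 degrees) on the tray within 22 mm of the middle between the saucers; cap fully home (rim within 2.5 mm of the shoulder, square within 6 degrees), still between the fingers and pressed: the holder bears on the tray with over 9 N; fingers off the holder (all of step 2 and horizontal distance between holder_mid and tray_mid below 0.022 m and angle between holder_mid's own z axis and vertical below 0.12 rad and contact force between the fingers and cap above 2 N and z of the grasp point in the frame of cap_mid below 0.04 m and horizontal distance between the grasp point and cap_mid below 0.02 m and contact force between holder and tray above 9 N and contact force between the fingers and holder below 0.5 N); the arm keeps its last pose, push and grip.
It fails at once if a saucer is moved by more than 20 mm (distance of any of saucer_a, saucer_b from where it was at the start of the episode above 0.02 m).
It fails at once if the teacup or tumbler is moved by more than 30 mm (distance of any of teacup, tumbler from where it was at the start of the episode above 0.03 m).
It fails at once if the holder is tipped over (angle between holder_mid's own z axis and vertical above 0.7 rad).
It also fails if it takes over 64 s, if anything falls off the work surface, if the arm or the gripper's body presses on something with over 40 N, if the wrist force passes 120 N, or if a joint passes its speed limit or range.

## Robot

A 7-joint arm with a two-finger parallel gripper is mounted at the origin on the work surface. World frame = base frame: x ahead of the robot, y to its left, z up, the work surface at z = 0. Lengths are in m, angles in rad, forces in N, time in s.
With the tool pointing down it reaches from about 0.425 to 0.925 m from the base axis. Payload 6.8 kg.
Tool frame: the origin (TCP) lies between the finger pads; the fingertips stand 17 mm ahead of it and the grasp point (between the pads) lies 2 mm behind it; z points along the fingers, y is the direction in which the jaws open and shut (so a half turn about z gives the same grasp; the last joint's range is limited). The gripper opens to 85 mm and grips with 20 to 120 N. Pads are 22 mm wide; open, the fingers measure 114 mm over their backs; the gripper's body (76 mm by 85 mm) begins 54 mm behind the grasp point. The pads swing forward as they close: fully open they stand 13 mm farther back than shut.
Start: joints at [1.088, 0.477, 0.022, 1.555, -0.011, 1.109, -0.083], TCP at [0.247, -0.628, 0.248] pointing down, gripper open.
Joint ranges: [-2.96, 2.96], [-0.34, 2.1], [-1.41, 1.46], [0.24, 2.44], [-1.37, 4.51], [0.17, 1.92], [-2.96, 2.96]. Speed limits (rad/s): [2.39, 2.39, 3.14, 3.14, 3.14, 3.14, 3.14].

## Interface

Orientations are given as a unit quaternion [w, x, y, z].
In Python, from station import bot gives the robot as it stands. The module is installed in compiled form; this text tells all that it offers.
- The arm moves only by the tool carry_out, never from a script. Its argument "moves" is a list of rows, each a list of 3 entries, a list of its own where there are three numbers: the turn, a rotation vector about the tool's x, y, z in degrees, then the shift along the tool's x, y, z in cm, then the finger opening in cm, from 0 to 8.54. A call has 1 to 5 rows; each row is the pose to reach, as a shift and turn from the pose commanded when the call began, along the tool's axes at that moment; what a row does not reach only later rows make up. A row lasts 1/8 s, in which the tool goes at most 62.5 mm and 10.7 degrees, less where a joint would pass 70% of its speed; a pose out of reach is approached as far as the arm can. A call with a gripper value outside its range is refused whole. The fingers move at their own pace and stop on an object; "newtons" is the grip in N (left out, the last holds). Time passes only in rows, so rows that repeat a pose let the fingers close. It gives the time, the measured TCP pose, the force and the opening at its end, in the units of the state.
- bot.get_obs(): the state, without advancing time (a new reading comes with each control period).
- bot.read_camera(name): name is "scene" or "top" or "wrist"; returns the picture (420x560x3 uint8, red, green, blue); there is no depth.
- bot.camera_info(name): a dict with "vertical_fov" (degrees; the focal length in pixels is half the picture's height over the tangent of half this angle, whatever the lens; pixels are square), "cx", "cy" (the principal point, pixels), "position" and "attitude" of the camera in the world. Camera axes: x right, y up, looking along -z (the intrinsics and any distortion apply to the point x, -y, -z); pixel columns grow to the right and rows downward; lengths in m; the calibration is good to about 2 mm. A picture is of the moment at which its call begins: read the wrist's pose just before it. camera_info takes no time and is no camera call; for the wrist camera it gives the pose at the moment of the call.
- bot.hand_in(): hands the job in, once; it reports no verdict.
Trained networks look in the newest picture that a camera, given by its name, has taken for a name from the list of things; names that differ only in an ending like _2 or _b are one class to them, and where a whole thing is asked for, a point or a joint stands for the part that bears it (a point fixed in the world has none). Each returns a list of dicts, best first, with "score" (0 to 1); they miss things now and then, are a little off and sometimes report something else, mostly with a low value. They report only what shows in the picture. A call takes as long as a camera call. They do not tell look-alikes from the thing itself.
- bot.silhouettes(label, camera): "region" (420x560 bool, what is visible of it) and "location" ([column, row] in pixels, amid what is visible of it).
The state is a dict: "t": time; "q": joint angles; "joint_vel": joint speeds; "joint_torque": joint torques, N m; "eef_pos": TCP position; "tool_rot": TCP orientation; "contact_force": force on the tool from outside, world axes, zero at the start; "torque": the same for the moment, N m; "gripper_width": opening from 0.0 (shut) to 1.0 (fully open).
Only numpy, scipy, OpenCV 4.12 (cv2) and the standard library are available. Lean on these libraries where they do the work, as an engineer would, in place of code of your own. Each camera call takes 0.05 s, during which the arm holds its last target. There are 200 camera calls.

## Working session

There is one attempt and no reset: what is moved stays moved. The work goes in short steps, Python scripts to look and compute and a tool call to move; the robot and the scene stay as the last step left them, time stands still between calls to the robot, and variables do not carry over. Pictures are saved under pics/ and viewed, about 8 in all and at most 12, crops included, and the job is handed in when it is done.

Besides the shell and the picture viewer there is one more tool, called in YAML: its name, and indented under it one key for each argument. carry_out: Moves the arm, as the interface text tells. Its arguments: {"type":"object","properties":{"moves":{"type":"array"},"newtons":{"type":"number"}},"required":["moves"]}

```bash
mkdir -p pics
python3 - <<'E'
from station import bot
import cv2,json
print(bot.get_obs())
for c in ("scene","top"):
    print(c,bot.camera_info(c))
    im=bot.read_camera(c); cv2.imwrite(f"pics/{c}0.png",im[:,:,::-1])
print(bot.camera_info("wrist"))
for l in ("holder_mid","cap_mid","tray_mid","saucer_a","teacup","tumbler"):
    for c in ("scene","top"):
        try:
            for d in bot.silhouettes(l,c): print(l,c,round(d["score"],2),d["location"],d["region"].sum())
        except Exception as e: print(l,c,e)
E
```

```text
{'t': 0.0, 'q': array([ 1.08791394,  0.47781053,  0.02232848,  1.55645872, -0.01149583,
        1.10928706, -0.08308878]), 'joint_vel': array([ 3.92296116e-04,  4.77340364e-04, -3.59402135e-04, -7.26744134e-05,
       -1.12267823e-03,  1.88127224e-03, -1.83306533e-03]), 'joint_torque': array([-1.70664640e-03, -5.96440065e+01,  1.60794385e+00, -2.81187469e+01,
        1.26394123e-02,  9.33362375e-03,  3.44274497e-05]), 'eef_pos': array([ 0.24688489, -0.62762571,  0.2473154 ]), 'tool_rot': array([-8.86659422e-04,  9.82489020e-01,  1.86318231e-01, -2.37086522e-04]), 'contact_force': array([0.14686086, 0.79600806, 0.13007454]), 'torque': array([0.00771504, 0.02133591, 0.00808369]), 'gripper_width': 1.0007489343738623}
scene {'vertical_fov': 45.34925710537807, 'cx': 283.9940349297364, 'cy': 214.08803074002077, 'position': array([ 0.9205402 , -0.5868385 ,  0.93868845]), 'attitude': array([0.89717812, 0.3182961 , 0.09656221, 0.29057659])}
top {'vertical_fov': 45.91186301884675, 'cx': 277.4916710424495, 'cy': 221.11251655591224, 'position': array([ 0.32012498, -0.00945015,  1.34707966]), 'at
[... 499 characters left out ...]
e 0.69 [182.3, 330.0] 644
cap_mid scene 0.66 [191.0, 288.1] 578
cap_mid top 0.76 [397.8, 264.7] 318
cap_mid top 0.74 [364.8, 243.8] 273
cap_mid top 0.68 [413.4, 297.3] 321
cap_mid top 0.58 [395.6, 226.4] 272
tray_mid scene 0.76 [307.8, 250.2] 8152
tray_mid scene 0.33 [181.4, 329.6] 624
tray_mid top 0.93 [277.6, 201.0] 6064
saucer_a scene 0.87 [331.2, 217.0] 910
saucer_a scene 0.66 [282.3, 275.3] 1197
saucer_a scene 0.64 [181.1, 328.7] 649
saucer_a top 0.79 [242.8, 192.3] 833
saucer_a top 0.68 [311.5, 194.1] 820
teacup scene 0.66 [235.0, 377.9] 1345
teacup scene 0.61 [355.7, 136.4] 492
teacup top 0.76 [401.6, 167.8] 581
tumbler scene 0.83 [430.9, 153.1] 986
tumbler top 0.81 [122.3, 159.6] 733
```

View pictures.

View pics/top0.png

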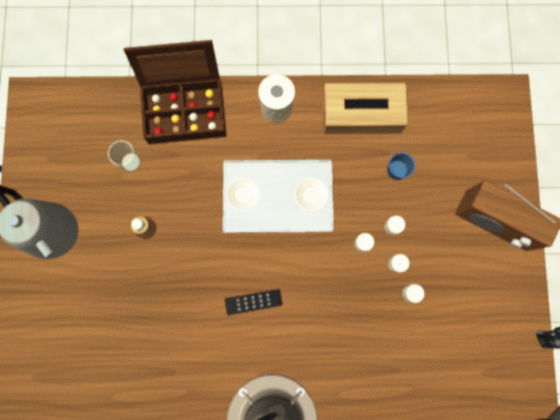

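View pics/scene0.png

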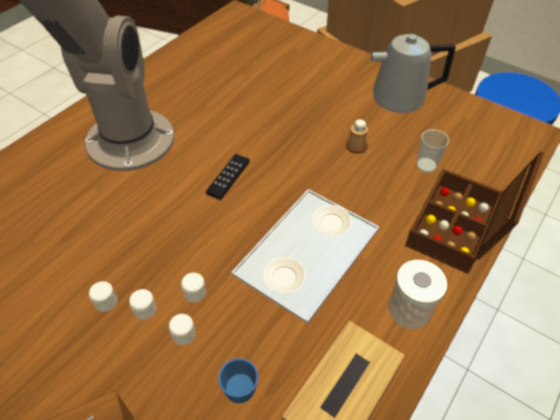

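```bash
cat > h.py <<'E'
import numpy as np
from scipy.spatial.transform import Rotation as R
def rot(q): return R.from_quat(np.asarray(q)[[1,2,3,0]])
def ray(ci,px):
    f=210/np.tan(np.radians(ci["vertical_fov"])/2)
    d=rot(ci["attitude"]).apply([(px[0]-ci["cx"])/f,-(px[1]-ci["cy"])/f,-1.0])
    return np.array(ci["position"]),d
def onz(ci,px,z):
    p,d=ray(ci,px); return p+d*(z-p[2])/d[2]
def proj(ci,P):
    f=210/np.tan(np.radians(ci["vertical_fov"])/2)
    c=rot(ci["attitude"]).inv().apply(np.asarray(P)-ci["position"])
    return np.array([ci["cx"]-f*c[0]/c[2],ci["cy"]+f*c[1]/c[2]])
def tri(a,pa,b,pb):
    p,d=ray(a,pa);q,e=ray(b,pb);d/=np.linalg.norm(d);e/=np.linalg.norm(e)
    s=np.linalg.lstsq(np.c_[d,-e],q-p,rcond=None)[0]
    x,y=p+s[0]*d,q+s[1]*e; return (x+y)/2,np.linalg.norm(x-y)
E
python3 - <<'E'
from h import *; from station import bot
np.set_printoptions(precision=4,suppress=True)
s=bot.camera_info("scene");t=bot.camera_info("top")
for n,a,b in [("holder",(352.5,137.5),(146.4,227.9)),("c1",(142.6,304.1),(397.8,264.7)),("c2",(102.6,298.3),(413.4,297.3)),("c3",(182.3,330),(395.6,226.4)),("c4",(191,288.1),(364.8,243.8)),("tray",(307.8,250.2),(277.6,201)),
 ("saucer1",(331.2,217),(242.8,192.3)),("saucer2",(282.3,275.3),(311.5,194.1)),("cup",(235,378),(401.6,167.8)),("tumbler",(430.9,153.1),(122.3,159.6))]:
    P,e=tri(s,a,t,b); print(n,P,"gap",round(e,4),"r",np.hypot(*P[:2]).round(3),"top@z",onz(t,b,.04)[:2],"sc@z",onz(s,a,.023)[:2])
E
```

```text
holder [0.5008 0.3292 0.0356] gap 0.0034 r 0.599 top@z [0.5015 0.3292] sc@z [0.4938 0.3405]
c1 [ 0.4001 -0.341   0.0162] gap 0.0005 r 0.526 top@z [ 0.3985 -0.3353] sc@z [ 0.4041 -0.3426]
c2 [ 0.3148 -0.3794  0.0055] gap 0.0058 r 0.493 top@z [ 0.3133 -0.3722] sc@z [ 0.3283 -0.3813]
c3 [ 0.5048 -0.3377  0.0182] gap 0.0043 r 0.607 top@z [ 0.5004 -0.3339] sc@z [ 0.5085 -0.3374]
c4 [ 0.4563 -0.2547  0.0181] gap 0.0014 r 0.523 top@z [ 0.4545 -0.2501] sc@z [ 0.4583 -0.2569]
tray [ 0.5858 -0.0168 -0.0115] gap 0.011 r 0.586 top@z [ 0.5716 -0.02  ] sc@z [ 0.6016 -0.0335]
saucer1 [0.5969 0.0729 0.0301] gap 0.0034 r 0.601 top@z [0.5961 0.0734] sc@z [0.5932 0.0767]
saucer2 [ 0.5931 -0.1146  0.0165] gap 0.0042 r 0.604 top@z [ 0.5899 -0.1113] sc@z [ 0.594  -0.1194]
cup [ 0.6596 -0.3565  0.0441] gap 0.0007 r 0.75 top@z [ 0.6609 -0.3573] sc@z [ 0.6532 -0.3513]
tumbler [0.6914 0.403  0.0303] gap 0.0007 r 0.8 top@z [0.689  0.4002] sc@z [0.6893 0.4106]
```

```bash
cat >> h.py <<'E'
def plan(o,target,yaw):
    """turn/shift (deg, cm, tool axes) from state o to target with tool y at world yaw (deg), pointing down"""
    T=rot(o["tool_rot"]); y=np.radians(yaw); c,s=np.cos(y),np.sin(y)
    G=R.from_matrix(np.c_[[-s,c,0],[c,s,0],[0,0,-1]])
    return (T.inv()*G).as_rotvec(degrees=True).round(1).tolist(),(T.inv().apply(np.asarray(target)-o["eef_pos"])*100).round(2).tolist()
E
python3 - <<'E'
from h import *; from station import bot
o=bot.get_obs(); print(plan(o,[.50,-.15,.26],-17))
w=bot.camera_info("wrist"); print(rot(o["tool_rot"]).inv().apply(w["position"]-o["eef_pos"]), (rot(o["tool_rot"]).inv()*rot(w["attitude"])).apply([0,0,-1]), onz(w,(w["cx"],w["cy"]),0)-o["eef_pos"])
E
```

```text
([0.0, -0.0, -51.5], [41.04, -35.24, -1.17])
[ 6.99671574e-02  6.60342590e-05 -1.25682739e-01] [-2.76146695e-01 -4.61855612e-04  9.61115388e-01] [-0.03491983 -0.0136166  -0.24831956]
```

carry_out:
  moves:
    - [[0, 0, -6], [6, -4.5, 0], 8.5]
    - [[0, 0, -15], [11, -9, 0], 8.5]
    - [[0, 0, -24], [16, -13.5, -0.5], 8.5]
    - [[0, 0, -30], [21, -18, -0.5], 8.5]
    - [[0, 0, -36], [26, -22, -0.5], 8.5]

```text
t: 1.32
eef_pos: [0.3955, -0.3514, 0.2537]
tool_rot: [0.001, 0.876, 0.482, 0.0]
contact_force: [0.5, -0.9, -0.3]
gripper_width: 0.998
```

Run:
```python
from h import *; from station import bot
o=bot.get_obs(); print(o["eef_pos"],plan(o,[.50,-.10,.30],-10))
```

```text
[ 0.39549422 -0.35137441  0.25367225] ([0.1, 0.0, -22.3], [26.83, -4.61, -4.65])
```

carry_out:
  moves:
    - [[0, 0, -5], [5.5, -1, -1], 8.5]
    - [[0, 0, -10], [11, -2, -2], 8.5]
    - [[0, 0, -15], [16.5, -3, -3], 8.5]
    - [[0, 0, -19], [22, -4, -4], 8.5]
    - [[0, 0, -22], [26.8, -4.6, -4.6], 8.5]

```text
t: 1.95
eef_pos: [0.5009, -0.1003, 0.3001]
tool_rot: [0.001, 0.768, 0.64, 0.0]
contact_force: [0.3, -0.5, -0.3]
gripper_width: 0.994
```

Run:
```python
from h import *; from station import bot
import cv2
np.set_printoptions(precision=4,suppress=True)
o=bot.get_obs(); w=bot.camera_info("wrist"); im=bot.read_camera("wrist"); cv2.imwrite("pics/w1.png",im[:,:,::-1])
print(o["eef_pos"])
for l,z in (("tray_mid",.005),("saucer_a",.012),("cap_mid",.03)):
    for d in bot.silhouettes(l,"wrist"):
        v,u=np.nonzero(d["region"]); print(l,round(d["score"],2),d["location"],onz(w,d["location"],z)[:2],(u.min(),u.max(),v.min(),v.max()))
print(plan(o,[.50,.31,.22],33))
```

```text
[ 0.5009 -0.1003  0.3001]
tray_mid 0.88 [346.5, 93.5] [ 0.5887 -0.0325] (np.int64(246), np.int64(443), np.int64(0), np.int64(217))
tray_mid 0.2 [313.9, 329.6] [ 0.5007 -0.3441] (np.int64(299), np.int64(335), np.int64(308), np.int64(355))
saucer_a 0.62 [340.9, 11.0] [0.5926 0.0532] (np.int64(301), np.int64(382), np.int64(0), np.int64(32))
saucer_a 0.56 [362.1, 157.8] [ 0.5964 -0.1097] (np.int64(324), np.int64(398), np.int64(122), np.int64(197))
cap_mid 0.94 [246.1, 342.0] [ 0.4075 -0.3282] (np.int64(227), np.int64(262), np.int64(323), np.int64(360))
cap_mid 0.75 [313.4, 330.6] [ 0.5005 -0.327 ] (np.int64(300), np.int64(335), np.int64(309), np.int64(355))
cap_mid 0.71 [271.0, 282.4] [ 0.4581 -0.2454] (np.int64(255), np.int64(290), np.int64(260), np.int64(306))
cap_mid 0.69 [196.8, 365.4] [ 0.3319 -0.3533] (np.int64(183), np.int64(215), np.int64(351), np.int64(377))
([0.1, 0.0, -43.4], [40.34, -7.48, 8.0])
```

View pics/w1.png

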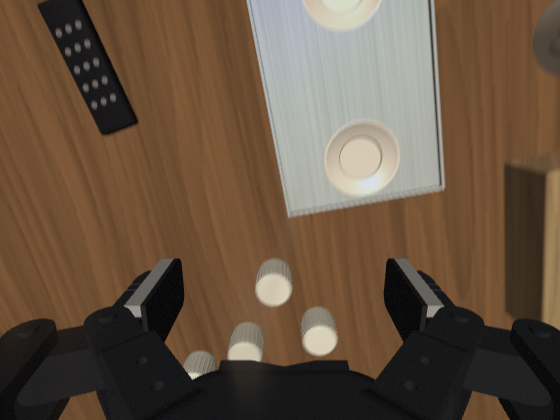

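carry_out:
  moves:
    - [[0, 0, -6], [6, -1, 0], 8.5]
    - [[0, 0, -12], [12, -2, 0], 8.5]
    - [[0, 0, -18], [18, -3, 1], 8.5]
    - [[0, 0, -25], [24, -4, 2], 8.5]
    - [[0, 0, -31], [30, -5.5, 4], 8.5]

```text
t: 2.78
eef_pos: [0.5021, 0.2, 0.2599]
tool_rot: [0.001, 0.57, 0.821, 0.0]
contact_force: [1.3, -1.0, -0.4]
gripper_width: 0.996
```

carry_out:
  moves:
    - [[0, 0, -6], [5, 2, 2], 8.5]
    - [[0, 0, -12], [9.6, 4, 4], 8.5]
    - [[0, 0, -12], [9.6, 4, 4], 8.5]

```text
t: 3.15
eef_pos: [0.5036, 0.3062, 0.2178]
tool_rot: [-0.002, 0.479, 0.878, -0.001]
contact_force: [-0.7, 0.1, -0.2]
gripper_width: 0.995
```

Run:
```python
from h import *; from station import bot
import cv2
np.set_printoptions(precision=4,suppress=True)
o=bot.get_obs(); w=bot.camera_info("wrist"); im=bot.read_camera("wrist"); cv2.imwrite("pics/w2.png",im[:,:,::-1])
print(o["eef_pos"])
for d in bot.silhouettes("holder_mid","wrist"):
    v,u=np.nonzero(d["region"]); print(round(d["score"],2),d["location"],onz(w,d["location"],.042)[:2],(u.min(),u.max(),v.min(),v.max()))
print("expect foot,mid,top",[proj(w,[.501,.33,z]) for z in (0,.042,.084)])
```

```text
[0.5036 0.3062 0.2178]
0.76 [308.2, 150.6] [0.5042 0.3443] (np.int64(277), np.int64(338), np.int64(117), np.int64(181))
expect foot,mid,top [array([294.8245, 155.5387]), array([296.2117, 162.2164]), array([298.0251, 170.9455])]
```

View pics/w2.png

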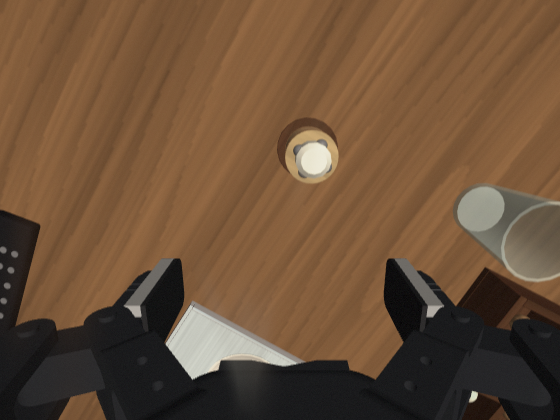

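Run:
```python
from h import *; from station import bot
o=bot.get_obs(); w=bot.camera_info("wrist")
print(onz(w,(315,159),.084),onz(w,(312,156),.062),onz(w,(308,148),.006))
P=(onz(w,(315,159),.084)+onz(w,(312,156),.062))/2
print(P,plan(o,[P[0],P[1],.042],33))
```

```text
[0.50942099 0.34059177 0.084     ] [0.50944539 0.33953533 0.062     ] [0.50998238 0.3395625  0.006     ]
[0.50943319 0.34006355 0.073     ] ([-0.1, 0.0, -0.6], [2.97, 2.38, 17.7])
```

carry_out:
  moves:
    - [[0, 0, 0], [3, 2.4, 3], 8.5]
    - [[0, 0, 0], [3, 2.4, 8], 8.5]
    - [[0, 0, 0], [3, 2.4, 12], 8.5]
    - [[0, 0, 0], [3, 2.4, 12], 8.5]

```text
t: 3.75
eef_pos: [0.5088, 0.3382, 0.0975]
tool_rot: [-0.0, 0.483, 0.876, -0.003]
contact_force: [0.2, -0.1, 0.3]
gripper_width: 0.992
```

Run:
```python
from h import *; from station import bot
import cv2
o=bot.get_obs(); w=bot.camera_info("wrist"); im=bot.read_camera("wrist"); cv2.imwrite("pics/w3.png",im[:,:,::-1])
print(o["eef_pos"],[proj(w,[.5094,.34,z]).round() for z in (.006,.062,.084)])
for d in bot.silhouettes("holder_mid","wrist"): print(d["score"],d["location"])
print(plan(o,[.5094,.34,.042],33))
```

```text
[0.50884304 0.33820606 0.09750928] [array([287., 212.]), array([287., 245.]), array([287., 265.])]
0.84 [287.8, 218.8]
([-0.3, 0.1, -0.7], [0.13, 0.18, 5.55])
```

View pics/w3.png

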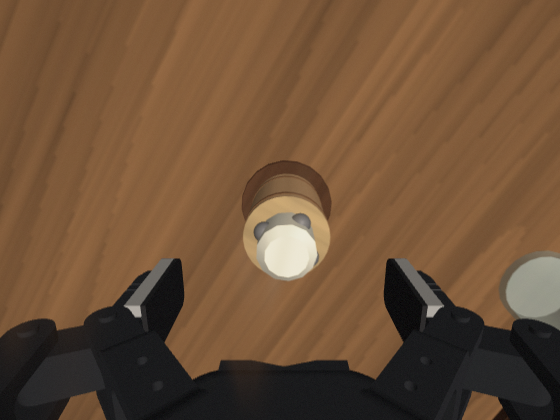

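carry_out:
  moves:
    - [[0, 0, 0], [0.6, 0.2, 2.5], 8.5]
    - [[0, 0, 0], [0.6, 0.2, 5.5], 8.5]
    - [[0, 0, 0], [0.6, 0.2, 5.5], 8.5]

```text
t: 4.22
eef_pos: [0.5068, 0.3476, 0.0438]
tool_rot: [-0.0, 0.481, 0.877, -0.001]
contact_force: [0.6, 0.9, 0.5]
gripper_width: 0.994
```

carry_out:
  moves:
    - [[0, 0, 0], [0, 0, 0], 5.5]
    - [[0, 0, 0], [0, 0, 0], 4.2]
    - [[0, 0, 0], [0, 0, 0], 3.5]
    - [[0, 0, 0], [0, 0, 0], 3.5]
    - [[0, 0, 0], [0, 0, 0], 3.5]
  newtons: 35

```text
t: 4.85
eef_pos: [0.5076, 0.3487, 0.0463]
tool_rot: [0.0, 0.481, 0.877, 0.0]
contact_force: [-2.2, -2.6, 7.1]
gripper_width: 0.505
```

Run:
```python
from h import *; from station import bot
import cv2
o=bot.get_obs(); print(o["eef_pos"],o["gripper_width"]*85.4,o["contact_force"]); im=bot.read_camera("wrist"); cv2.imwrite("pics/w4.png",im[:,:,::-1])
```

```text
[0.50763153 0.34865531 0.04631594] 43.13999103975299 [-2.20302943 -2.62292914  7.11188171]
```

View pics/w4.png

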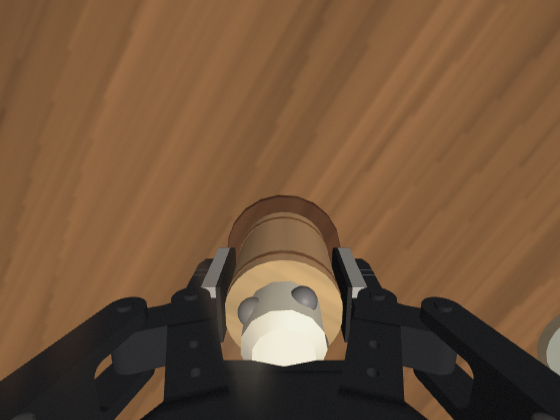

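carry_out:
  moves:
    - [[0, 0, 0], [0, 0, -1.5], 3.5]
    - [[0, 0, 0], [0, 0, -5], 3.5]
    - [[0, 0, 0], [0, 0, -9], 3.5]
    - [[0, 0, 0], [0, 0, -13], 3.5]
    - [[0, 0, 0], [0, 0, -15], 3.5]

```text
t: 5.52
eef_pos: [0.5081, 0.3492, 0.1979]
tool_rot: [0.001, 0.481, 0.877, 0.002]
contact_force: [0.3, -1.1, -3.1]
gripper_width: 0.499
```

Run:
```python
from h import *; from station import bot
o=bot.get_obs(); w=bot.camera_info("wrist")
e=o["eef_pos"]; T=rot(o["tool_rot"])
print(e,o["gripper_width"],o["contact_force"],proj(w,T.apply([0,0,-.018])+e),proj(w,T.apply([0,0,-.038])+e))
print(plan(o,[.58,-.02,.2],-2))
```

```text
[0.50813241 0.34919164 0.19794798] 0.4991104834778711 [ 0.34362732 -1.06561857 -3.09592056] [283.99622014 307.74083368] [284.11382032 345.42015934]
([0.2, -0.1, 34.5], [-35.0, -13.76, -0.26])
```

carry_out:
  moves:
    - [[0, 0, 3], [-3, -1.2, 0], 3.5]
    - [[0, 0, 8], [-8, -3, 0], 3.5]
    - [[0, 0, 13], [-13, -5, 0], 3.5]
    - [[0, 0, 18], [-18, -7, 0], 3.5]
    - [[0, 0, 23], [-23, -9, 0], 3.5]

```text
t: 6.15
eef_pos: [0.5548, 0.1041, 0.1946]
tool_rot: [-0.0, 0.647, 0.762, -0.0]
contact_force: [0.3, -0.2, -3.1]
gripper_width: 0.503
```

Run:
```python
from h import *; from station import bot
o=bot.get_obs()
print(o["eef_pos"],o["gripper_width"],plan(o,[.58,-.02,.2],-2))
```

```text
[0.55476104 0.10414653 0.19462239] 0.5032983471688812 ([-0.0, 0.0, 11.3], [-12.66, 0.48, -0.54])
```

carry_out:
  moves:
    - [[0, 0, 4], [-4.5, 0.2, 0], 3.5]
    - [[0, 0, 8], [-9, 0.4, 0], 3.5]
    - [[0, 0, 11.3], [-12.7, 0.5, 0], 3.5]
    - [[0, 0, 11.3], [-12.7, 0.5, 0], 3.5]

```text
t: 6.65
eef_pos: [0.5807, -0.023, 0.1941]
tool_rot: [0.0, 0.721, 0.693, -0.001]
contact_force: [-0.4, -0.7, -4.5]
gripper_width: 0.505
```

Run:
```python
from h import *; from station import bot
import cv2
o=bot.get_obs(); w=bot.camera_info("wrist"); im=bot.read_camera("wrist"); cv2.imwrite("pics/w5.png",im[:,:,::-1])
print(o["eef_pos"])
for l,z in (("tray_mid",.004),("saucer_a",.012)):
    for d in bot.silhouettes(l,"wrist"):
        v,u=np.nonzero(d["region"]); print(l,round(d["score"],2),d["location"],onz(w,d["location"],z)[:2],(u.min(),u.max(),v.min(),v.max()))
for y in (.073,-.112): print(proj(w,[.595,y,.019]))
```

```text
[ 0.58071748 -0.02299797  0.19413846]
tray_mid 0.85 [308.0, 134.7] [0.60426518 0.01942683] (np.int64(169), np.int64(415), np.int64(0), np.int64(294))
saucer_a 0.56 [299.8, 64.2] [0.59799952 0.07855773] (np.int64(243), np.int64(352), np.int64(7), np.int64(123))
saucer_a 0.3 [308.3, 136.0] [0.60398184 0.01898673] (np.int64(169), np.int64(414), np.int64(0), np.int64(294))
[296.71119525  70.65002415]
[302.14000622 273.49599223]
```

View pics/w5.png

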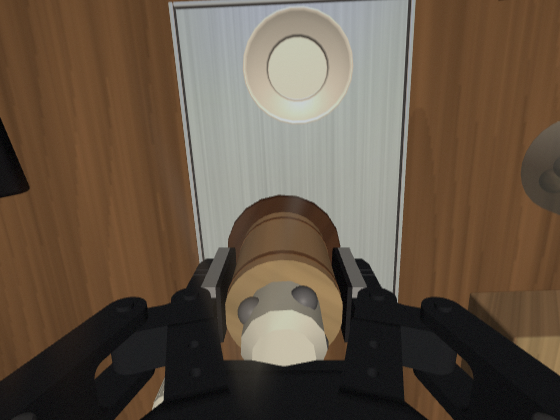

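Run:
```python
from h import *; from station import bot
o=bot.get_obs(); w=bot.camera_info("wrist")
for p in ((173,8),(411,0),(203,275),(395,275)): print(p,onz(w,p,.010)[:2])
print(onz(w,(298,65),.016)[:2])
print(plan(o,[.597,-.0165,.06],-2),o["eef_pos"])
```

```text
(173, 8) [0.49499457 0.13109377]
(411, 0) [0.68765235 0.13087318]
(203, 275) [ 0.49637551 -0.10900582]
(395, 275) [ 0.68916773 -0.11491258]
[0.59533078 0.08417848]
([-0.0, -0.0, 0.3], [0.11, 1.66, 13.47]) [ 0.5804399  -0.01718613  0.19471286]
```

carry_out:
  moves:
    - [[0, 0, 0.3], [0, 1.35, 3], 3.5]
    - [[0, 0, 0.3], [0, 1.35, 7], 3.5]
    - [[0, 0, 0.3], [0, 1.35, 11], 3.5]
    - [[0, 0, 0.3], [0, 1.35, 13.7], 3.5]
    - [[0, 0, 0.3], [0, 1.35, 13.7], 3.5]

```text
t: 7.42
eef_pos: [0.5925, -0.0171, 0.056]
tool_rot: [-0.002, 0.719, 0.695, -0.001]
contact_force: [0.4, -0.1, -2.4]
gripper_width: 0.503
```

carry_out:
  moves:
    - [[0, 0, 0], [0, 0, 0.3], 3.5]
    - [[0, 0, 0], [0, 0, 0.6], 3.5]
    - [[0, 0, 0], [0, 0, 0.8], 3.5]
    - [[0, 0, 0], [0, 0, 0.8], 3.5]

```text
t: 7.92
eef_pos: [0.5945, -0.0189, 0.0502]
tool_rot: [0.0, 0.72, 0.694, 0.0]
contact_force: [-0.1, 0.4, -3.0]
gripper_width: 0.505
```

Still hanging by its full weight, so a little lower.

carry_out:
  moves:
    - [[0, 0, 0], [0, 0, 0.1], 3.5]
    - [[0, 0, 0], [0, 0, 0.2], 3.5]
    - [[0, 0, 0], [0, 0, 0.2], 3.5]

```text
t: 8.3
eef_pos: [0.5947, -0.0188, 0.0493]
tool_rot: [0.0, 0.72, 0.694, -0.0]
contact_force: [-4.3, -0.8, 8.6]
gripper_width: 0.506
```

carry_out:
  moves:
    - [[0, 0, 0], [0, 0, 0], 5.5]
    - [[0, 0, 0], [0, 0, 0], 7]
    - [[0, 0, 0], [0, 0, 0], 7.5]
    - [[0, 0, 0], [0, 0, 0], 7.5]

```text
t: 8.8
eef_pos: [0.5945, -0.0187, 0.0479]
tool_rot: [-0.0, 0.72, 0.694, 0.0]
contact_force: [0.6, -0.2, 0.0]
gripper_width: 0.877
```

carry_out:
  moves:
    - [[0, 0, 0], [0, 0, -3], 7.5]
    - [[0, 0, 0], [0, 0, -8], 7.5]
    - [[0, 0, 0], [0, 0, -13], 8.5]
    - [[0, 0, 0], [0, 0, -17], 8.5]
    - [[0, 0, 0], [0, 0, -17], 8.5]

```text
t: 9.43
eef_pos: [0.5965, -0.0184, 0.2217]
tool_rot: [0.002, 0.72, 0.694, 0.002]
contact_force: [-0.7, -0.4, -1.0]
gripper_width: 0.996
```

Run:
```python
from h import *; from station import bot
import cv2
bot.read_camera("top")
o=bot.get_obs(); w=bot.camera_info("wrist"); im=bot.read_camera("wrist"); cv2.imwrite("pics/w6.png",im[:,:,::-1])
print(o["eef_pos"],o["contact_force"])
for l,z in (("holder_mid",.045),("saucer_a",.012)):
    for d in bot.silhouettes(l,"wrist"):
        v,u=np.nonzero(d["region"]); print(l,round(d["score"],2),d["location"],onz(w,d["location"],z)[:2],(u.min(),u.max(),v.min(),v.max()))
for z in (.009,.065,.087): print("exp",proj(w,[.5945,-.0188,z]))
print(plan(o,[.52,-.29,.22],-33))
```

```text
[ 0.59517687 -0.01872476  0.21934172] [-0.37139977 -0.22475025 -0.76593542]
holder_mid 0.72 [282.4, 183.4] [ 0.59464529 -0.01669745] (np.int64(253), np.int64(311), np.int64(151), np.int64(220))
saucer_a 0.71 [281.6, 74.2] [0.59758867 0.07797356] (np.int64(230), np.int64(330), np.int64(21), np.int64(129))
saucer_a 0.61 [289.3, 265.9] [ 0.59823089 -0.11474289] (np.int64(242), np.int64(327), np.int64(226), np.int64(304))
exp [282.33355239 177.48569468]
exp [282.32636913 191.09374055]
exp [282.32275585 197.93876705]
([0.2, -0.0, 30.9], [-27.39, -6.5, -0.08])
```

View pics/w6.png

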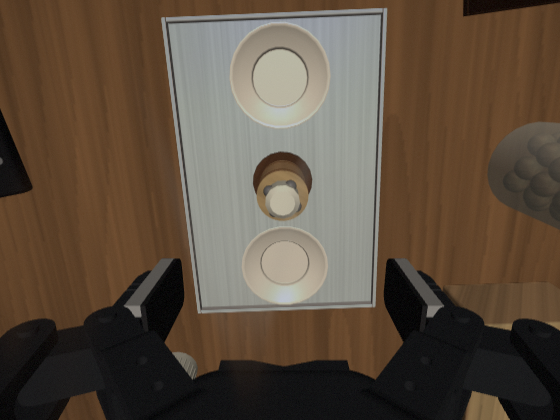

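carry_out:
  moves:
    - [[0, 0, 7], [-6, -1, 0], 8.5]
    - [[0, 0, 14], [-12, -2.5, 0], 8.5]
    - [[0, 0, 21], [-18, -4, 0], 8.5]
    - [[0, 0, 27], [-24, -6, 0], 8.5]
    - [[0, 0, 31], [-30, -7.5, 0], 8.5]

```text
t: 10.25
eef_pos: [0.5067, -0.3171, 0.2165]
tool_rot: [-0.001, 0.88, 0.475, -0.001]
contact_force: [1.8, -0.6, -0.8]
gripper_width: 0.994
```

carry_out:
  moves:
    - [[0, 0, 0], [0, 0, 3], 8.5]
    - [[0, 0, 0], [0, 0, 3], 8.5]
    - [[0, 0, 0], [0, 0, 3], 8.5]

```text
t: 10.62
eef_pos: [0.5089, -0.3143, 0.1878]
tool_rot: [-0.001, 0.879, 0.477, 0.0]
contact_force: [0.4, 0.8, -0.0]
gripper_width: 0.994
```

Run:
```python
from h import *; from station import bot
import cv2
o=bot.get_obs(); w=bot.camera_info("wrist"); im=bot.read_camera("wrist"); cv2.imwrite("pics/w7.png",im[:,:,::-1])
print(o["eef_pos"])
for d in bot.silhouettes("cap_mid","wrist"):
        v,u=np.nonzero(d["region"]); print(round(d["score"],2),d["location"],onz(w,d["location"],.03)[:2],(u.min(),u.max(),v.min(),v.max()))
```

```text
[ 0.50888657 -0.31432908  0.1878394 ]
0.88 [178.0, 333.2] [ 0.34520812 -0.37810351] (np.int64(166), np.int64(190), np.int64(311), np.int64(356))
0.8 [208.2, 272.6] [ 0.40838595 -0.34182796] (np.int64(182), np.int64(232), np.int64(240), np.int64(304))
0.66 [191.2, 159.2] [ 0.4586616  -0.25015827] (np.int64(160), np.int64(225), np.int64(129), np.int64(189))
0.55 [290.1, 211.5] [ 0.5030148  -0.33337306] (np.int64(267), np.int64(321), np.int64(179), np.int64(241))
```

View pics/w7.png

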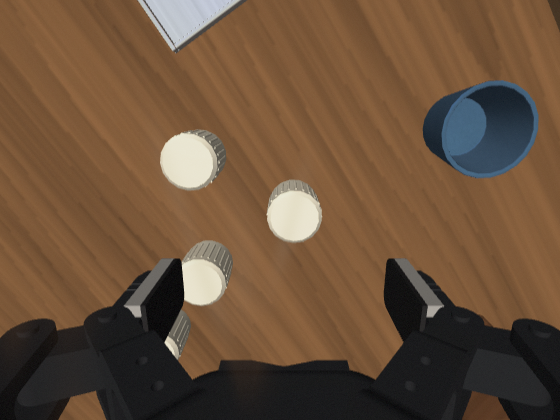

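Run:
```python
from h import *; from station import bot
o=bot.get_obs(); w=bot.camera_info("wrist")
P=onz(w,(295,215),.046); print(P,o["eef_pos"],plan(o,[P[0],P[1],.09],-33.5))
```

```text
[ 0.50784299 -0.3344786   0.046     ] [ 0.50939597 -0.3146416   0.18876234] ([0.1, -0.0, 0.5], [-1.75, 0.94, 9.88])
```

carry_out:
  moves:
    - [[0, 0, 0.5], [-1.7, 0.9, 3], 8]
    - [[0, 0, 0.5], [-1.7, 0.9, 7], 7.5]
    - [[0, 0, 0.5], [-1.7, 0.9, 9.5], 7.5]
    - [[0, 0, 0.5], [-1.7, 0.9, 9.5], 7.5]
    - [[0, 0, 0.5], [-1.7, 0.9, 9.5], 7.5]

```text
t: 11.35
eef_pos: [0.5079, -0.3349, 0.0945]
tool_rot: [0.001, 0.881, 0.473, 0.001]
contact_force: [-0.3, -0.1, -0.3]
gripper_width: 0.88
```

Run:
```python
from h import *; from station import bot
import cv2
o=bot.get_obs(); w=bot.camera_info("wrist"); im=bot.read_camera("wrist"); cv2.imwrite("pics/w8.png",im[:,:,::-1])
print(o["eef_pos"],proj(w,[.5078,-.3345,.046]),plan(o,[.5078,-.3345,.027],-33.5))
for d in bot.silhouettes("cap_mid","wrist")[:3]: print(d["score"],d["location"])
```

```text
[ 0.5078539  -0.33485206  0.09450239] [283.07430651 237.52396249] ([0.1, -0.0, -0.1], [0.02, -0.04, 6.75])
0.82 [104.3, 406.6]
0.8 [124.9, 151.7]
0.66 [192.9, 312.2]
```

View pics/w8.png

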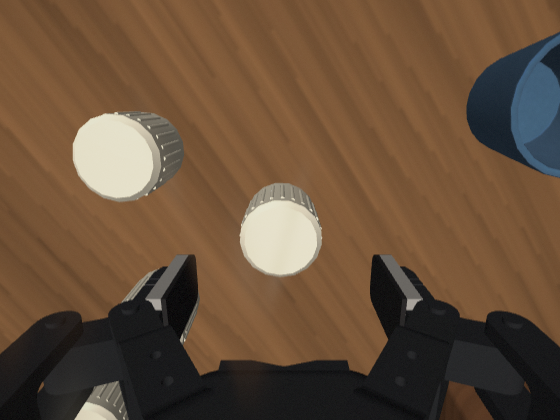

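carry_out:
  moves:
    - [[0, 0, 0], [0, 0, 3], 7.5]
    - [[0, 0, 0], [0, 0, 6], 7.5]
    - [[0, 0, 0], [0, 0, 6.6], 7.5]
    - [[0, 0, 0], [0, 0, 6.6], 7.5]

```text
t: 11.95
eef_pos: [0.5072, -0.335, 0.0278]
tool_rot: [0.0, 0.881, 0.472, 0.0]
contact_force: [-0.1, -0.3, 0.4]
gripper_width: 0.876
```

carry_out:
  moves:
    - [[0, 0, 0], [0, 0, 0], 5.5]
    - [[0, 0, 0], [0, 0, 0], 4.5]
    - [[0, 0, 0], [0, 0, 0], 3.8]
    - [[0, 0, 0], [0, 0, 0], 3.8]
    - [[0, 0, 0], [0, 0, 0], 3.8]
  newtons: 80

```text
t: 12.58
eef_pos: [0.5074, -0.3353, 0.0287]
tool_rot: [0.001, 0.881, 0.472, 0.0]
contact_force: [-2.0, 0.4, 7.5]
gripper_width: 0.521
```

carry_out:
  moves:
    - [[0, 0, 0], [0, 0, -2], 3.8]
    - [[0, 0, 0], [0, 0, -7], 3.8]
    - [[0, 0, 0], [0, 0, -12], 3.8]
    - [[0, 0, 0], [0, 0, -16], 3.8]
    - [[0, 0, 0], [0, 0, -16], 3.8]

```text
t: 13.2
eef_pos: [0.5088, -0.3359, 0.1923]
tool_rot: [0.004, 0.881, 0.472, 0.002]
contact_force: [0.5, -0.2, -0.4]
gripper_width: 0.516
```

Run:
```python
from h import *; from station import bot
o=bot.get_obs(); print(o["eef_pos"],o["contact_force"],plan(o,[.5945,-.0188,.19],-2))
```

```text
[ 0.50883122 -0.33592295  0.19230698] [ 0.46787089 -0.17939932 -0.3884927 ] ([0.5, 0.1, -31.6], [31.15, -10.43, 0.15])
```

carry_out:
  moves:
    - [[0, 0, -5], [4, -1.2, 0], 3.8]
    - [[0, 0, -12], [10, -3, 0], 3.8]
    - [[0, 0, -18], [16, -5, 0], 3.8]
    - [[0, 0, -24], [22, -7, 0], 3.8]
    - [[0, 0, -29], [28, -9.4, 0], 3.8]

```text
t: 13.82
eef_pos: [0.5825, -0.0516, 0.187]
tool_rot: [0.0, 0.734, 0.679, -0.0]
contact_force: [0.7, -0.2, -0.2]
gripper_width: 0.52
```

carry_out:
  moves:
    - [[0, 0, -2.5], [1.5, 0, 0], 3.8]
    - [[0, 0, -2.5], [3, 0, 0], 3.8]
    - [[0, 0, -2.5], [3, 0, 0], 3.8]
    - [[0, 0, -2.5], [3, 0, 0], 3.8]

```text
t: 14.32
eef_pos: [0.5848, -0.0254, 0.1868]
tool_rot: [0.0, 0.721, 0.693, -0.001]
contact_force: [-0.6, -0.0, -0.6]
gripper_width: 0.52
```

Run:
```python
from h import *; from station import bot
import cv2
bot.read_camera("top")
o=bot.get_obs(); w=bot.camera_info("wrist"); im=bot.read_camera("wrist"); cv2.imwrite("pics/w9.png",im[:,:,::-1])
print(o["eef_pos"],o["tool_rot"],o["contact_force"],plan(o,[.5945,-.0188,.125],-2))
e=o["eef_pos"]
print("cap top/rim",proj(w,e-[0,0,-.0175]),proj(w,e-[0,0,.0285]))
for z in (.009,.065,.087): print("exp",proj(w,[.5945,-.0188,z]))
```

```text
[ 0.58485583 -0.02538019  0.18681503] [ 2.03568439e-04  7.21136917e-01  6.92792381e-01 -4.72844235e-04] [-0.32046766 -0.84771734 -0.32849661] ([-0.0, 0.1, -0.3], [0.7, 0.94, 6.18])
cap top/rim [283.93262192 306.74933803] [283.83717735 253.31230063]
exp [294.0848007  177.01670539]
exp [296.30142942 192.35698033]
exp [297.45106101 200.31305546]
```

View pics/w9.png

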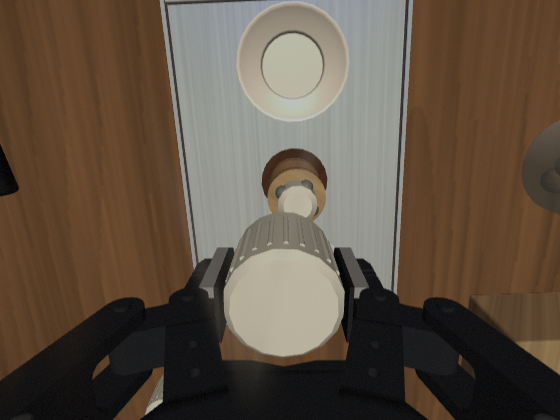

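Run:
```python
import cv2,numpy as np
def ell(f,roi,lo,hi,name):
    im=cv2.imread(f); x0,x1,y0,y1=roi; h=cv2.cvtColor(im,cv2.COLOR_BGR2HSV)[y0:y1,x0:x1]
    m=cv2.inRange(h,np.array(lo),np.array(hi)); m=cv2.morphologyEx(m,cv2.MORPH_OPEN,np.ones((3,3)))
    c=max(cv2.findContours(m,cv2.RETR_EXTERNAL,cv2.CHAIN_APPROX_NONE)[0],key=cv2.contourArea)
    c=cv2.convexHull(c); e=cv2.fitEllipse(c); b=cv2.boundingRect(c)
    print(name,(e[0][0]+x0,e[0][1]+y0),e[1],"bbox",b[0]+x0,b[0]+b[2]+x0,b[1]+y0,b[1]+b[3]+y0)
    return im
im=cv2.imread("pics/w9.png");h=cv2.cvtColor(im,cv2.COLOR_BGR2HSV)
print("cap top",h[300,284],"cap side",h[232,285],"neck",h[200,297])
w4=cv2.cvtColor(cv2.imread("pics/w4.png"),cv2.COLOR_BGR2HSV); print("shoulder",w4[280,250],w4[300,232],"body",w4[235,284],"neck",w4[345,284])
ell("pics/w9.png",(222,346,235,360),(15,0,150),(40,70,255),"captop")
ell("pics/w9.png",(270,325,175,230),(15,0,150),(40,70,255),"neck w9")
ell("pics/w6.png",(255,312,175,230),(15,0,150),(40,70,255),"neck w6")
ell("pics/w4.png",(222,346,240,362),(8,60,150),(22,180,255),"shoulder w4")
o=cv2.hconcat([cv2.resize(im[170:370,200:370],None,fx=2.3,fy=2.3,interpolation=cv2.INTER_CUBIC),cv2.resize(cv2.imread("pics/w4.png")[170:370,200:370],None,fx=2.3,fy=2.3,interpolation=cv2.INTER_CUBIC)])
cv2.imwrite("pics/cmp.png",o);print(o.shape)
```

```text
cap top [ 21  38 186] cap side [ 22  38 126] neck [ 23  37 180]
shoulder [ 18 106 193] [ 18 105 180] body [ 15 116 132] neck [ 22  23 240]
captop (283.87664794921875, 301.1724319458008) (107.45731353759766, 119.8083724975586) bbox 224 344 249 356
neck w9 (297.79284477233887, 201.15303802490234) (30.963626861572266, 37.10459899902344) bbox 279 317 186 217
neck w6 (282.29273986816406, 199.49696731567383) (29.264480590820312, 32.71229934692383) bbox 266 300 185 215
shoulder w4 (283.41867446899414, 311.4005432128906) (104.1854019165039, 118.47113800048828) bbox 225 343 260 346
(460, 782, 3)
```

Run:
```python
from h import *; from station import bot
o=bot.get_obs(); print(o["eef_pos"],plan(o,[.5945,-.0212,.122],-2.2))
```

```text
[ 0.58491564 -0.02519572  0.18686049] ([-0.0, 0.0, -0.1], [0.44, 0.94, 6.49])
```

carry_out:
  moves:
    - [[0, 0, 0], [0.45, 0.95, 2], 3.8]
    - [[0, 0, 0], [0.45, 0.95, 4.5], 3.8]
    - [[0, 0, 0], [0.45, 0.95, 6.4], 3.8]
    - [[0, 0, 0], [0.45, 0.95, 6.4], 3.8]
    - [[0, 0, 0], [0.45, 0.95, 6.4], 3.8]

```text
t: 15.05
eef_pos: [0.5952, -0.0194, 0.1236]
tool_rot: [0.0, 0.72, 0.694, 0.0]
contact_force: [1.0, 0.2, 0.2]
gripper_width: 0.523
```

Run:
```python
from h import *; from station import bot
import cv2
bot.read_camera("top")
o=bot.get_obs(); w=bot.camera_info("wrist"); im=bot.read_camera("wrist")
print(o["eef_pos"],o["contact_force"],plan(o,[.5945,-.0212,.122],-2.2))
cv2.imwrite("pics/w10.png",cv2.resize(im[150:370,180:390],None,fx=2.5,fy=2.5,interpolation=cv2.INTER_CUBIC)[:,:,::-1])
```

```text
[ 0.59535532 -0.01930822  0.12390639] [-0.29288711 -0.28503197 -0.22266353] ([0.1, -0.0, 0.1], [-0.19, -0.08, 0.19])
```

View pics/w10.png

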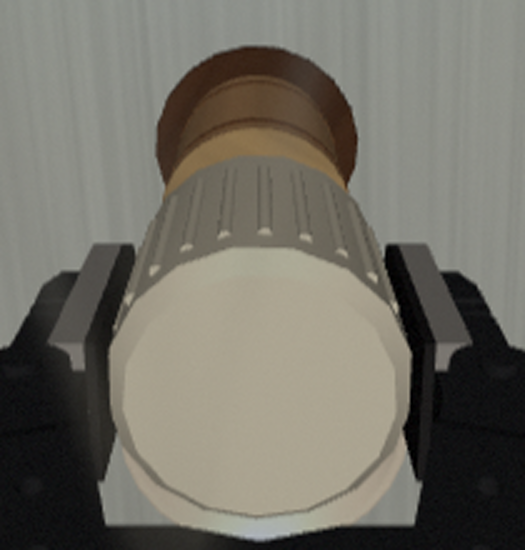

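carry_out:
  moves:
    - [[0, 0, 0], [-0.15, -0.08, 0.2], 3.8]
    - [[0, 0, 0], [-0.15, -0.08, 0.8], 3.8]
    - [[0, 0, 0], [-0.15, -0.08, 1.2], 3.8]
    - [[0, 0, 0], [-0.15, -0.08, 1.5], 3.8]
    - [[0, 0, 0], [-0.15, -0.08, 1.5], 3.8]
  newtons: 100

```text
t: 15.78
eef_pos: [0.5938, -0.0208, 0.1076]
tool_rot: [-0.0, 0.72, 0.694, -0.0]
contact_force: [-0.1, 0.1, -1.3]
gripper_width: 0.517
```

carry_out:
  moves:
    - [[0, 0, 0], [0, 0, 0.3], 3.8]
    - [[0, 0, 0], [0, 0, 0.6], 3.8]
    - [[0, 0, 0], [0, 0, 0.9], 3.8]
    - [[0, 0, 0], [0, 0, 1.1], 3.8]
    - [[0, 0, 0], [0, 0, 1.2], 3.8]

```text
t: 16.4
eef_pos: [0.593, -0.0207, 0.0951]
tool_rot: [-0.001, 0.72, 0.694, -0.001]
contact_force: [-0.2, -0.5, -2.1]
gripper_width: 0.515
```

carry_out:
  moves:
    - [[0, 0, 0], [0, 0, 0.1], 3.8]
    - [[0, 0, 0], [0, 0, 0.2], 3.8]
    - [[0, 0, 0], [0, 0, 0.2], 3.8]

```text
t: 16.77
eef_pos: [0.594, -0.0211, 0.094]
tool_rot: [0.0, 0.72, 0.694, -0.0]
contact_force: [1.0, -1.9, -0.8]
gripper_width: 0.514
```

carry_out:
  moves:
    - [[0, 0, 0], [0, 0, 0.1], 3.8]
    - [[0, 0, 0], [0, 0, 0.15], 3.8]
    - [[0, 0, 0], [0, 0, 0.15], 3.8]

```text
t: 17.15
eef_pos: [0.5942, -0.0213, 0.0938]
tool_rot: [0.001, 0.72, 0.694, -0.0]
contact_force: [-2.2, -3.1, 10.2]
gripper_width: 0.512
```

carry_out:
  moves:
    - [[0, 0, 0], [0, 0, 0.05], 3.8]
    - [[0, 0, 0], [0, 0, 0.05], 3.8]

```text
t: 17.4
eef_pos: [0.5942, -0.0213, 0.0937]
tool_rot: [0.001, 0.72, 0.694, -0.0]
contact_force: [-4.8, -3.3, 14.1]
gripper_width: 0.519
```

carry_out:
  moves:
    - [[0, 0, 0], [0, 0, 0.02], 3.8]
    - [[0, 0, 0], [0, 0, 0.02], 3.8]
    - [[0, 0, 0], [0, 0, 0.02], 3.8]
    - [[0, 0, 0], [0, 0, 0.02], 3.8]

```text
t: 17.9
eef_pos: [0.5942, -0.0213, 0.0938]
tool_rot: [0.001, 0.72, 0.694, -0.0]
contact_force: [-6.1, -3.1, 15.0]
gripper_width: 0.519
```

Run:
```python
from h import *; from station import bot
for i in range(3):
    bot.read_camera("scene"); o=bot.get_obs(); print(o["t"],o["eef_pos"],o["contact_force"],o["gripper_width"])
w=bot.camera_info("wrist"); bot.read_camera("wrist")
for l,z in (("saucer_a",.012),("holder_mid",.006),("cap_mid",.111)):
    for d in bot.silhouettes(l,"wrist")[:2]: print(l,round(d["score"],2),onz(w,d["location"],z)[:2])
for c in ("teacup","tumbler","saucer_a"):
    for d in bot.silhouettes(c,"top")[:2]: print(c,round(d["score"],2),d["location"])
```

```text
17.95 [ 0.59420642 -0.02132285  0.09375362] [-4.65184899 -3.42008221 15.14543482] 0.5182324553170662
18.0 [ 0.59425105 -0.02133213  0.09377365] [-4.80787716 -2.88968685 15.53983643] 0.5169470907526191
18.05 [ 0.59421105 -0.02132773  0.09375151] [-4.80974737 -3.42998867 16.07249356] 0.5178342065750771
saucer_a 0.97 [ 0.59332626 -0.12751604]
saucer_a 0.96 [0.5962677  0.07368605]
holder_mid 0.58 [ 0.59393892 -0.01147314]
cap_mid 0.79 [ 0.59364417 -0.01381479]
teacup 0.72 [399.9, 167.7]
tumbler 0.56 [122.7, 158.1]
saucer_a 0.92 [242.1, 191.3]
```

Run:
```python
from h import *; from station import bot
import cv2
im=bot.read_camera("wrist"); h=cv2.cvtColor(im,cv2.COLOR_RGB2HSV)[235:360,222:346]
print(h[65,62])
m=cv2.inRange(h,np.array((15,0,min(150,int(h[65,62,2])-25))),np.array((40,70,255)))
c=max(cv2.findContours(m,cv2.RETR_EXTERNAL,cv2.CHAIN_APPROX_NONE)[0],key=cv2.contourArea)
e=cv2.fitEllipse(cv2.convexHull(c)); print(e[0][0]+222,e[0][1]+235,e[1]); o=bot.get_obs(); print(o["contact_force"])
```

```text
[ 23  38 161]
283.49721908569336 301.03541564941406 (107.6163101196289, 117.9319839477539)
[-5.64367165 -2.05164346 15.86492147]
```

The cap hasn't moved in the grip: its top is still at (283.5, 301.0) with the same size. The stop height therefore means it is fully home, so I'm handing in.

```bash
python3 -c "
from station import bot
print(bot.hand_in(), bot.get_obs()['contact_force'])"
```

```text
the job is handed in; nothing more can be done
the job is handed in; nothing more can be done
```

The holder is standing on the tray midway between the saucers. Its cap is pressed fully home, and I handed in at about t = 18 s with the cap still gripped and pushed down.

**Holder:** I released it at about (0.594, -0.020). The saucer midpoint measured (0.598, -0.018), so it is about 4 mm off against the 22 mm allowed. The wrist picture after release showed it upright.

**Cap:** I took the one farthest from the base, at a radius of about 0.61 m; the next was about 0.53 m. It reached a hard stop at TCP height 93.8 mm, and 93.7 mm was predicted for fully home. Its image in the grip was the same before and after pressing, so it had not slipped. I never saw the click's force peak itself; fully home is inferred from the stop height and the lack of slip.

**Final push:** The force was about 15 to 16 N downward at a 100 N grip setting, with a steady sideways force of about 5 to 6 N that I left alone.

**Checks that disagreed or were missing:**
- The first overview put the holder about 1.5 cm off. I used the wrist camera for all grasps and placing.
- In the last check the teacup, the tumbler and the one saucer found in the top picture were within about 2 pixels of their start.
- The second saucer was missed in that top picture. The wrist view put it at y = -0.128, against -0.110 to -0.115 before. I took this to be the gripper hiding part of it, but did not confirm that, and nothing was commanded near it.

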